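# Tare the counter scale through its shuttered key well

### The job

Tare the scale with the copper pulley still lying on it: with a fingertip, push the brass fin sideways to slide the tare box's shutter fully open, reach into the well and press the sunken green key all the way down, let it come up, then push the fin back until the shutter is fully shut. Only push the fin, never pinch it between the fingers; do not press the red print key, and leave the pulley and the other hardware where they are.

Things in the scene. Friction and masses are not known exactly. Their poses are not given: they have to be found in the camera images.
- tare_box: Tare box of the counter scale: grey block, 96 mm (its x) by 150 mm (its y) by 60 mm high, screwed down. Origin at the centre of its underside, z up. A square well, 46 by 46 mm and 30 mm deep, opens in its top, centred 32 mm towards its -y end; the green tare key stands on the well's floor. An aluminium shutter with an upright brass fin slides along its y over the top, between two guide bars (6 mm high, at x = +-34 mm)
- tare_well (a point): centre of the well's mouth, level with the tare box's top (60 mm above the counter)
- tare_key_top (a point): centre of the top of the round green tare key, 30 mm across; at rest 18 mm below the well's mouth (42 mm above the counter)
- tare_key (a joint): travel of the green key, m: 0 up, 0.006 fully down; springs back; 1.5 N starts it, 4 N takes it fully down
- shutter (a joint): travel of the shutter along the tare box's +y, m: 0 shut (centred over the well), 0.064 fully open; both ends have stops. Slides with about 1.2 N of friction and stays where it is left. Starts shut or a little ajar. The well is quite uncovered from 0.055 on
- fin_top (a point): centre of the top edge of the shutter's upright brass fin, 90 mm above the counter. The fin is 36 mm (box x) by 12 mm (box y) by 26 mm high and stands at the middle of the shutter plate (60 by 58 mm, its upper face 64 mm above the counter). Push its -y face (box axes) to open the shutter, its +y face to shut it
- print_box: Print box: a grey block like the tare box (96 by 150 by 60 mm, fixed, origin at the centre of its underside), without shutter or fin: its well is open and shows a red key; a white plate lies on its +y half
- print_key (a joint): travel of the red print key, m: 0 up, 0.006 down; not to be pressed
- scale: white counter scale with a steel pan, 200 by 260 mm, fixed; origin at the centre of its underside, the pan's top is 60 mm above it
- pulley: copper sash pulley lying on the scale's pan: face plate 28 by 115 by 4 mm with a wheel standing 44 mm high; loose, origin at the centre of its underside
- stay_pin: bronze stay pin standing upright, loose: 34 mm base disc, 56 mm high, origin at the centre of its underside
- gearbox: black espagnolette gearbox lying flat, loose: case 32 by 75 by 18 mm on a bar 230 mm long (its y), origin under the middle of the bar
- handle: white tilt-turn window handle lying flat, loose: lever 135 mm long (its x), 30 mm high, with a rosette beside it; origin under the lever's pivot end

How it is judged:
By the outcome, as a careful person would: the job done as asked, in the order asked, and still so for the second after the job is handed in, with the robot touching nothing.
It also fails if it takes over 48 s, if anything falls off the work surface, if the arm or the gripper's body presses on something with over 40 N, if the wrist force passes 120 N, or if a joint passes its speed limit or range.

### The arm

A 7-joint arm with a two-finger parallel gripper is mounted at the origin on the work surface. World frame = base frame: x ahead of the robot, y to its left, z up, the work surface at z = 0. Lengths are in m, angles in rad, forces in N, time in s.
With the tool pointing down it reaches from about 0.425 to 0.875 m from the base axis. Payload 4.7 kg.
Tool frame: the origin (TCP) lies midway between the tips of the shut fingers; the grasp point (between the pads) lies 19 mm behind it; z points along the fingers, x is the direction in which the jaws open and shut, and the axes are right-handed (so a half turn about z gives the same grasp; the last joint's range is limited). The gripper opens to 87 mm and grips with 3 to 60 N. Pads are 19 mm wide; open, the fingers measure 117 mm over their backs; the gripper's body (75 mm by 190 mm) begins 51 mm behind the grasp point.
Start: joints at [-1.21, 0.321, -0.07, 1.45, 0.023, 1.371, -0.057], TCP at [0.221, 0.611, 0.223] pointing down, gripper open.
Joint ranges: [-2.86, 2.86], [-0.3, 2.09], [-1.38, 1.24], [0.06, 2.45], [-1.56, 4.7], [0.09, 2.05], [-2.69, 2.69]. Speed limits (rad/s): [2.57, 2.57, 3.14, 3.14, 3.14, 3.14, 3.14].

### API

Orientations are given as a rotation vector (axis times angle).
In Python, from bench import get_state, eyes, ticket gives the robot as it stands.
- The arm moves only by the tool carry_out, never from a script. Its argument "motion" is a list of rows, each a list of 2 entries, a list of its own where there are three numbers: the shift along the world's x, y, z in m, then the turn about the world's z in rad. A call has 1 to 20 rows; each row is the pose to reach, as a shift and turn from the pose commanded when the call began; what a row does not reach only later rows make up. A row lasts 1/10 s, in which the tool goes at most 50 mm and 8.59 degrees, less where a joint would pass 70% of its speed; a pose out of reach is approached as far as the arm can. A call with a gripper value outside its range is refused whole. "grip" is the gripper command: -1 is fully open, 1 is shut, values between are in proportion, set as the call begins (left out, the last holds). The fingers move at their own pace and stop on an object; "squeeze" is the grip in N (left out, the last holds). Time passes only in rows, so rows that repeat a pose let the fingers close. It gives the time, the measured TCP pose, the force and the opening at its end, in the units of the state.
- get_state(): the state, without advancing time (a new reading comes with each control period).
- eyes.get_image(name): name is "scene" or "top" or "wrist"; returns a dict with "pixels" (400x640x3 uint8, blue, green, red), "mtx" (3x3 intrinsics, pixels), "extrinsics" (4x4, takes a point from camera to world coordinates). Camera axes: x right, y down, z forward; pixel columns grow to the right and rows downward; lengths in m; the calibration is good to about 2 mm. A picture is of the moment at which its call begins. There is no depth.
- ticket.close_job(): hands the job in, once; it reports no verdict.
The state is a dict: "time": time; "joint_positions": joint angles; "qd": joint speeds; "joint_torque": joint torques, N m; "position": TCP position; "tool_rot": TCP orientation; "ft_force": force on the tool from outside, world axes, zero at the start; "torque": the same for the moment, N m; "grip_width": opening from 0.0 (shut) to 1.0 (fully open).
Only numpy, scipy, OpenCV 4.12 (cv2) and the standard library are available. Lean on these libraries where they do the work, as an engineer would, in place of code of your own. Each camera call takes 0.05 s, during which the arm holds its last target. There are 200 camera calls.

## Working session

There is one attempt and no reset: what is moved stays moved. The work goes in short steps, Python scripts to look and compute and a tool call to move; the robot and the scene stay as the last step left them, time stands still between calls to the robot, and variables do not carry over. Pictures are saved under pics/ and viewed, about 8 in all and at most 12, crops included, and the job is handed in when it is done.

Besides the shell and the picture viewer there is one more tool, called after "Call:" in YAML: its name, and indented under it one key for each argument. carry_out: Moves the arm, as the interface text tells. Its arguments: {"type":"object","properties":{"motion":{"type":"array","items":{"type":"array"}},"grip":{"type":"number"},"squeeze":{"type":"number"}},"required":["motion"]}

```bash
mkdir -p pics
cat > h.py <<'E'
import numpy as np,cv2
from bench import get_state,eyes,ticket
def shot(n,f):
    d=eyes.get_image(n); cv2.imwrite('pics/'+f,d['pixels']); np.savez('pics/'+f[:-4]+'.npz',**d); return d
def ray(d,u,v,z):
    K=np.array(d['mtx']);T=np.array(d['extrinsics'])
    r=T[:3,:3]@np.linalg.solve(K,[u,v,1]);o=T[:3,3];return o+r*(z-o[2])/r[2]
def proj(d,p):
    K=np.array(d['mtx']);T=np.array(d['extrinsics'])
    c=T[:3,:3].T@(np.array(p)-T[:3,3]);q=K@c;return q[:2]/q[2]
E
python3 - <<'E'
from h import *
d=shot('top','top0.png');print(d['mtx'],d['extrinsics'])
d=shot('scene','scene0.png');print(d['extrinsics'])
s=get_state();print(s)
E
```

```text
[[507.57019659   0.         324.58349675]
 [  0.         507.57019659 197.69553168]
 [  0.           0.           1.        ]] [[ 0.00719242 -0.99462693  0.10327413  0.46314418]
 [-0.999675   -0.00462586  0.02506998  0.00201127]
 [-0.02445755 -0.10342088 -0.99433694  1.32940296]
 [ 0.          0.          0.          1.        ]]
[[ 0.63222287  0.60678084 -0.48177925  1.08574253]
 [ 0.77457062 -0.4803122   0.41151008 -0.40530174]
 [ 0.01829199 -0.63333814 -0.77365897  0.88527456]
 [ 0.          0.          0.          1.        ]]
{'time': 0.1, 'joint_positions': array([-1.20990079,  0.32176521, -0.07007441,  1.45153559,  0.02259033,
        1.37080168, -0.05688197]), 'qd': array([ 0.00064516, -0.0013173 , -0.00164488, -0.00098934, -0.00088954,
       -0.00222775, -0.00131145]), 'joint_torque': array([ 3.74258743e-04, -4.92572880e+01, -4.05468028e-01, -3.13397241e+01,
       -6.40497054e-02,  3.94385273e-02,  5.60470471e-05]), 'position': array([0.22080779, 0.61082573, 0.22156893]), 'tool_rot': array([ 2.57049683e+00,  1.80429808e+00, -2.13439439e-03]), 'ft_force': array([-0.11835845, -0.78688339,  0.37164328]), 'torque': array([-0.03178952, -0.00989246,  0.05378628]), 'grip_width': 0.9934540608747814}
```

View pics/top0.png

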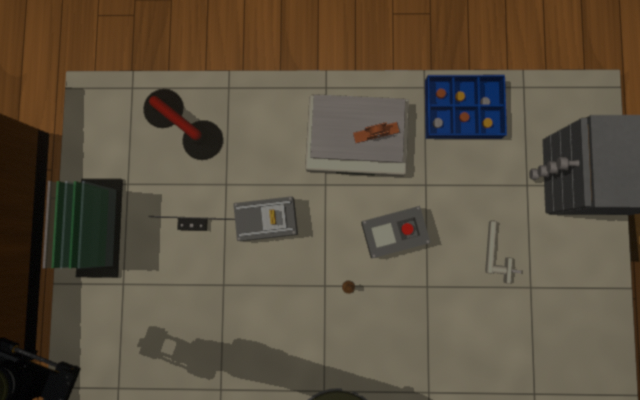

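View pics/scene0.png

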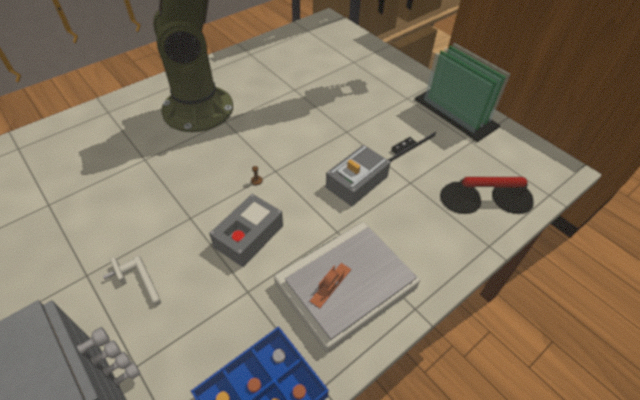

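The top view shows the tare box at about (266,219), with the fin at (273,217) near its right (-y) end. The print box is at (395,232), and the gearbox bar's tip ends beside the tare box's left end. Next I measure the box and fin.

Run:
```python
from h import *
for n,(x0,y0,x1,y1) in dict(top0=(220,185,310,250),scene0=(310,130,405,215)).items():
    d=np.load(f'pics/{n}.npz');p=d['pixels'][y0:y1,x0:x1]
    hsv=cv2.cvtColor(p,cv2.COLOR_BGR2HSV)
    m=((hsv[...,0]>12)&(hsv[...,0]<30)&(hsv[...,1]>120)&(hsv[...,2]>90)).astype(np.uint8)
    k,l,st,c=cv2.connectedComponentsWithStats(m)
    for i in range(1,k):
        if st[i,4]>8:
            u,v=c[i]+[x0,y0];print(n,st[i],u,v,ray(d,u,v,.085))
            ys,xs=np.where(l==i);print(cv2.minAreaRect(np.c_[xs,ys].astype(np.float32)))
    cv2.imwrite(f'pics/c_{n}.png',cv2.resize(p,None,fx=6,fy=6,interpolation=cv2.INTER_CUBIC))
a=cv2.imread('pics/c_top0.png');b=cv2.imread('pics/c_scene0.png')
W=max(a.shape[1],b.shape[1]);H=a.shape[0]
o=np.vstack([cv2.copyMakeBorder(i,0,0,0,W-i.shape[1],0) for i in(a,b)])
cv2.imwrite('pics/c.png',o[:, :]) if o.shape[0]<=600 else cv2.imwrite('pics/c.png',a)
```

```text
top0 [50 25  5 14 58] 271.9310344827586 216.5344827586207 [0.54514899 0.16274118 0.085     ]
((52.0, 31.5), (13.0, 4.0), 90.0)
scene0 [38 30 11 13 89] 353.3258426966292 166.24719101123594 [0.55169341 0.15892842 0.085     ]
((43.13235092163086, 36.2794075012207), (12.51939582824707, 7.888935089111328), 30.963756561279297)
```

View pics/c_top0.png

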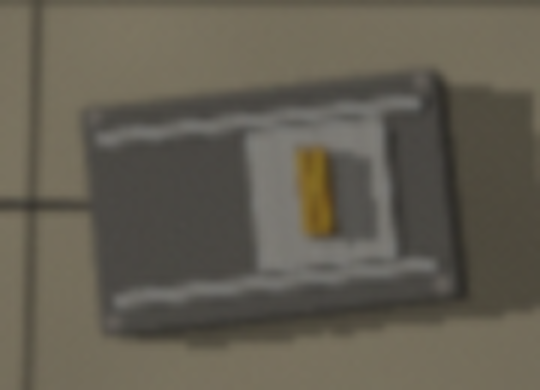

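The crop is clear: box top corners at roughly (83,110), (437,72), (460,293) and (107,333), fin at (314,192), and the plate around it. The well end is on the right, which is world -y.

Run:
```python
from h import *
from scipy.spatial.transform import Rotation as R
d=np.load('pics/top0.npz')
P=np.array([ray(d,220+(u+.5)/6-.5,185+(v+.5)/6-.5,.06) for u,v in[(83,110),(437,72),(460,293),(107,333)]])
print(P.round(4)); c=P.mean(0)
e=lambda a,b:np.linalg.norm(P[a]-P[b])
print('sides',e(0,1),e(1,2),e(2,3),e(3,0))
yv=P[0]+P[3]-P[1]-P[2];yv/=np.linalg.norm(yv);xv=np.array([yv[1],-yv[0],0])
print('c',c,'y',yv,'yaw',np.arctan2(-yv[0],yv[1]))
print('well',c-.032*yv)
f=ray(d,271.93,216.53,.09);print('fin',f,(f-c)@xv,(f-c)@yv)
s=get_state();M=R.from_rotvec(s['tool_rot']).as_matrix();print(M.round(3))
print('turn to x||boxx',np.arctan2(xv[1],xv[0])-np.arctan2(M[1,0],M[0,0]))
```

```text
[[0.5807 0.2641 0.06  ]
 [0.5974 0.1151 0.06  ]
 [0.5049 0.1042 0.06  ]
 [0.4873 0.2516 0.06  ]]
sides 0.1498889384393008 0.09320040067700627 0.1483929814953142 0.09423760318803663
c [0.54255608 0.18374584 0.06      ] y [-0.11519138  0.99334332  0.        ] yaw 0.11544765637884132
well [0.5462422  0.15195885 0.06      ]
fin [0.54483049 0.16209811 0.09      ] -0.00023435422449902352 -0.021765616492880446
[[ 0.34   0.94  -0.001]
 [ 0.94  -0.34  -0.002]
 [-0.002  0.    -1.   ]]
turn to x||boxx -1.1085868460461723
```

Box sides come out at 149 x 94 mm, close to the given 150 x 96, and the fin is on the centreline about 10 mm ajar. I move above the near side of the fin with the fingers shut and the jaw axis along the box's x.

Call:
carry_out:
  motion:
    - [[0.01, -0.015, 0], -0.03]
    - [[0.03, -0.045, 0], -0.1]
    - [[0.06, -0.09, 0], -0.2]
    - [[0.09, -0.134, 0], -0.3]
    - [[0.12, -0.179, 0], -0.4]
    - [[0.15, -0.224, 0], -0.5]
    - [[0.18, -0.269, 0], -0.6]
    - [[0.21, -0.314, 0], -0.7]
    - [[0.24, -0.359, 0], -0.8]
    - [[0.27, -0.404, 0], -0.9]
    - [[0.3, -0.449, -0.01], -1.0]
    - [[0.32, -0.479, -0.02], -1.08]
    - [[0.329, -0.492, -0.02], -1.109]
    - [[0.329, -0.492, -0.02], -1.109]
    - [[0.329, -0.492, -0.02], -1.109]
    - [[0.329, -0.492, -0.02], -1.109]
  grip: 1
  squeeze: 10

```text
time: 1.7
position: [0.5491, 0.1201, 0.2025]
tool_rot: [-3.135, -0.182, 0.001]
ft_force: [-0.2, 0.9, 0.1]
grip_width: 0.01
```

Run:
```python
from h import *
from scipy.spatial.transform import Rotation as R
d=shot('wrist','w1.png');s=get_state();print(s['time'],s['position'],R.from_rotvec(s['tool_rot']).as_matrix().round(3),s['grip_width'],s['ft_force'])
print(d['extrinsics'])
c=np.array([.54256,.18375]);y=np.array([-.1152,.9933]);x=np.array([y[1],-y[0]])
im=d['pixels'].copy()
for bx,by,z in[(0,-.0218,.09),(.018,-.0278,.09),(-.018,-.0278,.09),(.048,-.075,.06),(-.048,-.075,.06),(.048,.075,.06),(-.048,.075,.06)]:
    u=proj(d,[*(c+bx*x+by*y),z]);print(bx,by,u)
    if abs(u).max()<2000: cv2.circle(im,tuple(int(i) for i in u),4,(0,0,255),1)
cv2.imwrite('pics/w1o.png',im)
```

```text
1.75 [0.54915154 0.12060919 0.20264946] [[ 0.993  0.117 -0.   ]
 [ 0.117 -0.993  0.001]
 [-0.    -0.001 -1.   ]] 0.004640332566320514 [0.04930221 0.3944802  0.28492196]
[[ 9.93283156e-01  1.12002942e-01  2.90501754e-02  5.40918179e-01]
 [ 1.15708632e-01 -9.60836688e-01 -2.51802245e-01  1.88142757e-01]
 [-2.90117958e-04  2.53472285e-01 -9.67342606e-01  3.64259344e-01]
 [ 0.00000000e+00  0.00000000e+00  0.00000000e+00  1.00000000e+00]]
0 -0.0218 [310.47476411 152.23865053]
0.018 -0.0278 [329.85908231 158.76815839]
-0.018 -0.0278 [291.06992479 158.74709955]
0.048 -0.075 [355.26316027 199.80909862]
-0.048 -0.075 [265.30535663 199.75835545]
0.048 0.075 [361.68111249  45.11984501]
-0.048 0.075 [259.35246417  45.07029251]
```

View pics/w1o.png

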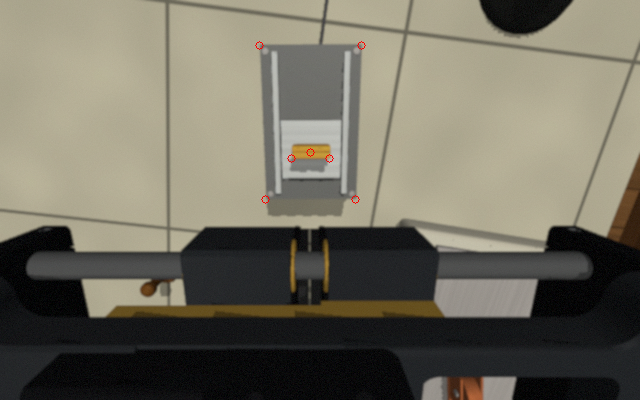

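The projected points match the wrist view: fin at (311,152), and box corners within a few pixels. Now I descend behind the fin's -y face.

Call:
carry_out:
  motion:
    - [[0, 0, -0.02], 0]
    - [[0, 0, -0.05], 0]
    - [[0, 0, -0.08], 0]
    - [[0, 0, -0.105], 0]
    - [[0, 0, -0.12], 0]
    - [[0, 0, -0.127], 0]
    - [[0, 0, -0.13], 0]
    - [[0, 0, -0.13], 0]
    - [[0, 0, -0.13], 0]

```text
time: 2.65
position: [0.5509, 0.1196, 0.0738]
tool_rot: [-3.136, -0.181, -0.003]
ft_force: [0.4, 0.5, 0.8]
grip_width: 0.004
```

Call:
carry_out:
  motion:
    - [[-0.0006, 0.005, 0], 0]
    - [[-0.0012, 0.01, 0], 0]
    - [[-0.0017, 0.015, 0], 0]
    - [[-0.0023, 0.02, 0], 0]
    - [[-0.0029, 0.025, 0], 0]
    - [[-0.0035, 0.03, 0], 0]
    - [[-0.0041, 0.035, 0], 0]
    - [[-0.0046, 0.04, 0], 0]
    - [[-0.0052, 0.045, 0], 0]
    - [[-0.0058, 0.05, 0], 0]
    - [[-0.0064, 0.055, 0], 0]
    - [[-0.0069, 0.06, 0], 0]
    - [[-0.0075, 0.065, 0], 0]
    - [[-0.0081, 0.07, 0], 0]
    - [[-0.0087, 0.075, 0], 0]
    - [[-0.0089, 0.077, 0], 0]
    - [[-0.0089, 0.077, 0], 0]
    - [[-0.0089, 0.077, 0], 0]

```text
time: 4.45
position: [0.5412, 0.1967, 0.0726]
tool_rot: [-3.136, -0.181, -0.001]
ft_force: [0.2, 0.0, -0.3]
grip_width: 0.003
```

Run:
```python
from h import *
d=shot('wrist','w2.png');s=get_state();print(s['time'],s['position'],s['ft_force'],s['torque'])
c=np.array([.54256,.18375]);y=np.array([-.1152,.9933]);x=np.array([y[1],-y[0]])
q=s['position'][:2]-c;print('tool box xy',q@x,q@y)
for by in(.02,.026,.032):print(by,proj(d,[*(c+by*y),.09]))
d=shot('top','t2.png')
p=d['pixels'][185:250,220:310];cv2.imwrite('pics/t2c.png',cv2.resize(p,None,fx=6,fy=6))
```

```text
4.5 [0.54125937 0.19654822 0.07267192] [0.08988699 0.21409619 0.6395715 ] [-0.09075574  0.02651226  0.01626012]
tool box xy 0.0001824387394410332 0.01286230415018085
0.02 [309.49443954 243.58958427]
0.026 [309.49522522 232.90009959]
0.032 [309.49602662 221.99672202]
```

View pics/w2.png

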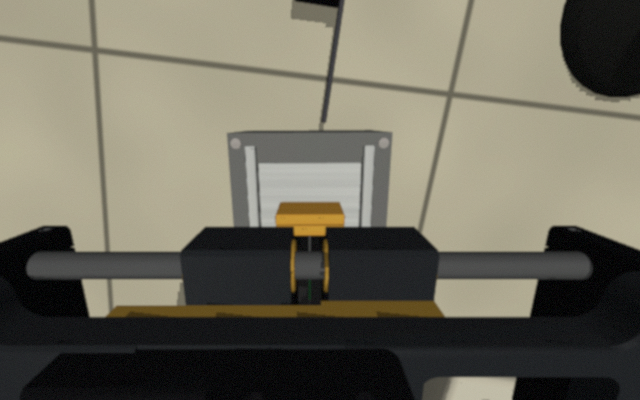

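The fin is at about (310,211), pushed well toward the +y end, and the bar tip is still beside the box. I check the opening from the top camera.

Run:
```python
from h import *
c=np.array([.54256,.18375]);y=np.array([-.1152,.9933]);x=np.array([y[1],-y[0]])
for n,b in(('w2',(250,180,370,260)),('w1',(280,130,340,170)),('t2',(220,185,310,250)),('top0',(220,185,310,250))):
    d=np.load(f'pics/{n}.npz');p=d['pixels'][b[1]:b[3],b[0]:b[2]];h=cv2.cvtColor(p,cv2.COLOR_BGR2HSV)
    m=(h[...,0]>10)&(h[...,0]<30)&(h[...,1]>120)&(h[...,2]>80)
    vs,us=np.where(m)
    if n[0]=='w':
        col=310-b[0];print(n,[(int(r+b[1]),int(h[r,col,2])) for r in np.where(m[:,col])[0]])
    if len(us):
      q=np.array([ray(d,u+b[0],v+b[1],.09)[:2]-c for u,v in zip(us,vs)]);print(n,len(us),'by',np.percentile(q@y,[0,5,50,95,100]),'bx',np.percentile(q@x,[0,50,100]))
```

```text
w2 [(203, 126), (204, 121), (205, 122), (206, 122), (207, 125), (208, 122), (209, 120), (210, 122), (211, 121), (212, 124), (213, 135), (214, 165), (215, 184), (216, 192), (217, 193), (218, 195), (219, 194), (220, 195), (221, 195), (222, 193), (223, 184), (224, 170), (225, 172), (226, 184), (227, 192), (228, 191), (229, 193), (230, 193), (231, 192), (232, 193), (233, 194), (234, 179), (235, 142)]
w2 2020 by [0.01113097 0.0186334  0.03415991 0.04164051 0.04217721] bx [-0.01731763 -0.00025422  0.01732558]
w1 [(145, 150), (146, 172), (147, 192), (148, 196), (149, 196), (150, 191), (151, 178), (152, 180), (153, 190), (154, 197), (155, 195), (156, 193), (157, 186), (158, 159)]
w1 511 by [-0.02710572 -0.02709294 -0.02067337 -0.01521839 -0.01520604] bx [-0.01702066  0.00047297  0.01715641]
top0 68 by [-0.02867809 -0.02808755 -0.02280991 -0.01749787 -0.01669987] bx [-0.01659129 -0.00018455  0.01626907]
```

View pics/t2c.png

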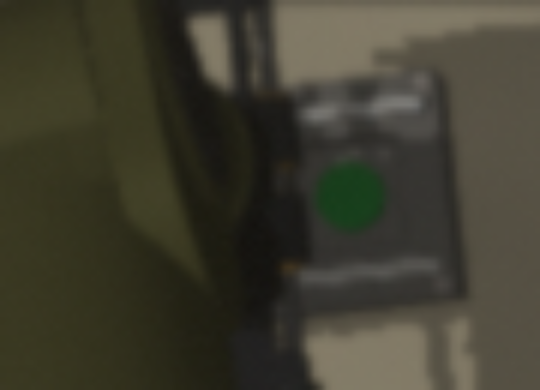

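The green key is fully visible at crop (350,197). The fin centre is at box y of about +0.0306, so the opening is about 62-63 mm. I push a few millimetres more, onto the stop.

Call:
carry_out:
  motion:
    - [[-0.0001, 0.001, 0], 0]
    - [[-0.0002, 0.002, 0], 0]
    - [[-0.0003, 0.003, 0], 0]
    - [[-0.0004, 0.0035, 0], 0]
    - [[-0.0004, 0.0035, 0], 0]

```text
time: 5.05
position: [0.5408, 0.1998, 0.0727]
tool_rot: [3.136, 0.18, 0.001]
ft_force: [0.2, -1.8, 0.4]
grip_width: 0.003
```

Call:
carry_out:
  motion:
    - [[-0.0001, 0.001, 0], 0]
    - [[-0.0002, 0.002, 0], 0]
    - [[-0.0003, 0.003, 0], 0]
    - [[-0.0003, 0.003, 0], 0]

```text
time: 5.45
position: [0.5407, 0.2005, 0.0727]
tool_rot: [3.134, 0.178, -0.0]
ft_force: [0.5, -4.9, 3.2]
grip_width: 0.005
```

The shutter is against its stop: 4.9 N reaction and no further travel. I back off over the well and dip in above the key.

Call:
carry_out:
  motion:
    - [[0.0005, -0.005, 0], 0]
    - [[0.0015, -0.015, 0.005], 0]
    - [[0.003, -0.03, 0.008], 0]
    - [[0.0045, -0.042, 0.008], 0]
    - [[0.0058, -0.0505, 0.004], 0]
    - [[0.0058, -0.0505, 0], 0]
    - [[0.0058, -0.0505, -0.006], 0]
    - [[0.0058, -0.0505, -0.014], 0]
    - [[0.0058, -0.0505, -0.02], 0]
    - [[0.0058, -0.0505, -0.023], 0]
    - [[0.0058, -0.0505, -0.023], 0]
    - [[0.0058, -0.0505, -0.023], 0]

```text
time: 6.65
position: [0.5462, 0.1525, 0.0496]
tool_rot: [3.136, 0.181, 0.0]
ft_force: [-0.8, -0.0, 0.6]
grip_width: 0.009
```

Centred in the well. Now I press to the bottom, to about z = 0.035.

Call:
carry_out:
  motion:
    - [[0, 0, -0.003], 0]
    - [[0, 0, -0.006], 0]
    - [[0, 0, -0.008], 0]
    - [[0, 0, -0.01], 0]
    - [[0, 0, -0.012], 0]
    - [[0, 0, -0.0135], 0]
    - [[0, 0, -0.0135], 0]
    - [[0, 0, -0.0135], 0]

```text
time: 7.45
position: [0.5462, 0.1523, 0.0364]
tool_rot: [-3.136, -0.18, -0.0]
ft_force: [-1.7, -0.3, 5.2]
grip_width: 0.006
```

Call:
carry_out:
  motion:
    - [[0, 0, -0.001], 0]
    - [[0, 0, -0.002], 0]
    - [[0, 0, -0.003], 0]
    - [[0, 0, -0.003], 0]
    - [[0, 0, -0.003], 0]

```text
time: 7.95
position: [0.5463, 0.1524, 0.0361]
tool_rot: [-3.135, -0.18, 0.001]
ft_force: [-8.5, -2.0, 22.5]
grip_width: 0.004
```

The key is bottomed at z = 0.036 with 22 N. I lift out, cross over the fin, and come down on its +y side.

Call:
carry_out:
  motion:
    - [[0, 0, 0.003], 0]
    - [[0, 0, 0.01], 0]
    - [[0, 0, 0.025], 0]
    - [[0, 0, 0.045], 0]
    - [[0, 0, 0.07], 0]
    - [[0, 0, 0.09], 0]
    - [[0, 0, 0.095], 0]
    - [[-0.002, 0.015, 0.095], 0]
    - [[-0.0045, 0.04, 0.095], 0]
    - [[-0.0075, 0.065, 0.095], 0]
    - [[-0.0095, 0.083, 0.095], 0]
    - [[-0.0106, 0.0914, 0.095], 0]
    - [[-0.0106, 0.0914, 0.095], 0]
    - [[-0.0106, 0.0914, 0.095], 0]
    - [[-0.0106, 0.0914, 0.095], 0]

```text
time: 9.45
position: [0.536, 0.242, 0.128]
tool_rot: [3.136, 0.177, 0.0]
ft_force: [-0.2, 1.0, 0.4]
grip_width: 0.008
```

Run:
```python
from h import *
d=shot('scene','s3.png');s=get_state();print(s['time'],s['position'],s['ft_force'])
cv2.imwrite('pics/s3c.png',cv2.resize(d['pixels'][90:240,270:470],None,fx=3.5,fy=3.5,interpolation=cv2.INTER_CUBIC))
c=np.array([.54256,.18375]);y=np.array([-.1152,.9933]);x=np.array([y[1],-y[0]]);q=s['position'][:2]-c;print(q@x,q@y)
```

```text
9.5 [0.53602115 0.24214895 0.12812715] [ 0.16782798  0.82699458 -0.52330124]
0.00023252444705441824 0.058760955464998335
```

View pics/s3c.png

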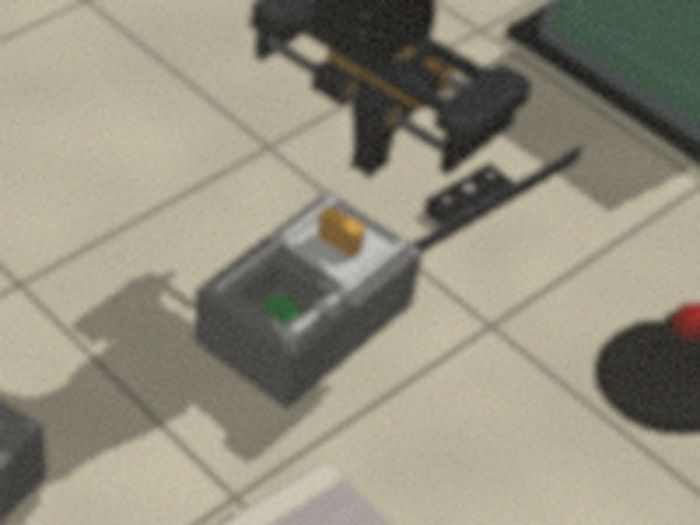

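The well is open with the green key up at crop (282,307), the fin stands at (341,230), and the finger is beyond it. Now I descend and push it shut.

Call:
carry_out:
  motion:
    - [[0, 0.0005, -0.01], 0]
    - [[0, 0.001, -0.025], 0]
    - [[0, 0.001, -0.04], 0]
    - [[0, 0.001, -0.05], 0]
    - [[0, 0.001, -0.055], 0]
    - [[0, 0.001, -0.056], 0]
    - [[0, 0.001, -0.056], 0]
    - [[0, 0.001, -0.056], 0]

```text
time: 10.3
position: [0.536, 0.245, 0.0727]
tool_rot: [-3.136, -0.181, -0.002]
ft_force: [0.3, -0.9, 0.1]
grip_width: 0.007
```

Call:
carry_out:
  motion:
    - [[0.0006, -0.005, 0], 0]
    - [[0.0012, -0.01, 0], 0]
    - [[0.0017, -0.015, 0], 0]
    - [[0.0023, -0.02, 0], 0]
    - [[0.0029, -0.025, 0], 0]
    - [[0.0035, -0.03, 0], 0]
    - [[0.0041, -0.035, 0], 0]
    - [[0.0046, -0.04, 0], 0]
    - [[0.0052, -0.045, 0], 0]
    - [[0.0058, -0.05, 0], 0]
    - [[0.0064, -0.055, 0], 0]
    - [[0.0069, -0.06, 0], 0]
    - [[0.0075, -0.065, 0], 0]
    - [[0.0081, -0.07, 0], 0]
    - [[0.0086, -0.074, 0], 0]
    - [[0.0088, -0.076, 0], 0]
    - [[0.009, -0.078, 0], 0]
    - [[0.0092, -0.079, 0], 0]
    - [[0.0092, -0.079, 0], 0]

```text
time: 12.2
position: [0.5441, 0.1706, 0.0722]
tool_rot: [-3.13, -0.185, -0.001]
ft_force: [-0.8, 9.1, -1.8]
grip_width: 0.007
```

Call:
carry_out:
  motion:
    - [[0.0001, -0.001, 0], 0]
    - [[0.0002, -0.002, 0], 0]
    - [[0.0002, -0.002, 0], 0]
    - [[0.0002, -0.002, 0], 0]

```text
time: 12.6
position: [0.5441, 0.1706, 0.0722]
tool_rot: [-3.128, -0.187, -0.001]
ft_force: [0.1, 11.9, -2.2]
grip_width: 0.008
```

Call:
carry_out:
  motion:
    - [[-0.0006, 0.006, 0], 0]
    - [[-0.0015, 0.013, 0], 0]
    - [[-0.003, 0.025, 0.005], 0]
    - [[-0.003, 0.028, 0.025], 0]
    - [[-0.003, 0.028, 0.06], 0]
    - [[-0.003, 0.028, 0.1], 0]
    - [[-0.01, 0.05, 0.13], 0]
    - [[-0.02, 0.09, 0.13], 0]
    - [[-0.03, 0.13, 0.13], 0]
    - [[-0.05, 0.17, 0.13], 0]
    - [[-0.07, 0.21, 0.13], 0]
    - [[-0.09, 0.25, 0.13], 0]
    - [[-0.11, 0.28, 0.13], 0]
    - [[-0.12, 0.29, 0.13], 0]
    - [[-0.12, 0.29, 0.13], 0]
    - [[-0.12, 0.29, 0.13], 0]

```text
time: 14.2
position: [0.4264, 0.4519, 0.2022]
tool_rot: [3.135, 0.177, 0.002]
ft_force: [-0.4, -1.5, 0.7]
grip_width: 0.006
```

Run:
```python
from h import *
d=shot('top','t4.png');e=shot('scene','s4.png');s=get_state();print(s['time'],s['position'],s['ft_force'])
o=[cv2.resize(a,(540,290),interpolation=cv2.INTER_CUBIC) for a in (d['pixels'][188:246,222:330],d['pixels'][80:300,140:550])]
cv2.imwrite('pics/t4c.png',np.vstack(o))
c=np.array([.54256,.18375]);y=np.array([-.1152,.9933])
for n,b in(('top0',(220,185,310,250)),('t4',(220,185,310,250)),('scene0',(330,140,380,190)),('s4',(330,140,380,190))):
    D=np.load(f'pics/{n}.npz');p=D['pixels'][b[1]:b[3],b[0]:b[2]];h=cv2.cvtColor(p,cv2.COLOR_BGR2HSV)
    m=(h[...,0]>10)&(h[...,0]<30)&(h[...,1]>120)&(h[...,2]>80);vs,us=np.where(m)
    print(n,len(us),[(ray(D,us.mean()+b[0],vs.mean()+b[1],.085)[:2]-c)@y])
g=lambda n:np.load(f'pics/{n}.npz')['pixels'].astype(int)
df=(abs(g('s4')-g('scene0')).max(2)>40).astype(np.uint8);k,l,st,_=cv2.connectedComponentsWithStats(df);print(st[1:][st[1:,4]>15])
```

```text
14.3 [0.42714431 0.45121451 0.20231458] [ 1.52967471 -1.00885414 -0.86216649]
top0 68 [np.float64(-0.022065749672912274)]
t4 63 [np.float64(-0.03147220048630776)]
scene0 89 [np.float64(-0.025707448228632756)]
s4 94 [np.float64(-0.03426412137563258)]
[[ 204    0    4   22   42]
 [ 378    0    6   13   42]
 [ 377    0   75   66 1664]
 [ 409    0    9    3   16]
 [ 153   38   13   36  104]
 [ 346   80   21   15  209]
 [ 137   85  211   71 3060]
 [  62  124  301   58 6012]
 [ 345  160   23   16  162]
 [ 336  171   18   13   68]]
```

View pics/t4c.png

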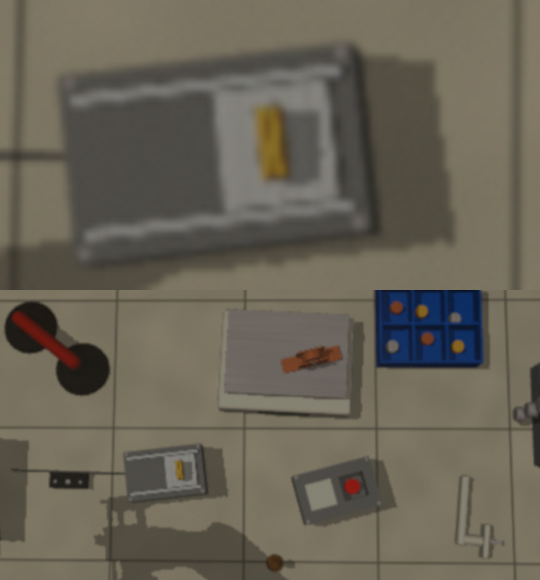

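The fin is at crop (270,142), box y = -0.0315 against -0.032 for fully shut. Pulley, pin, handle and gearbox look unmoved. I hand the job in.

```bash
python3 -c "
from bench import ticket;print(ticket.close_job())"
```

```text
the job is handed in; nothing more can be done
None
```

I did the whole tare in the order asked and handed it in at 14.3 s of the 48 s allowed. It returned no verdict.

- **Shutter open:** I pushed the fin's -y face with the shut fingers, never pinching it, until it hit the stop. It pushed back with 4.9 N and moved no further.
- **Green key:** I pressed it until it bottomed, with the fingertip at z = 0.036 m and 22 N. A picture afterwards showed the fingers clear of the key and the well open.
- **Shutter shut:** I pushed the fin's +y face until it hit the other stop, with 12 N and no movement.

**Final checks:**
- The top camera put the fin at -31.5 mm along the box, against -32 mm for fully shut.
- The scene camera read -34.3 mm, but it had read about 3.6 mm lower than the top camera from the start. The two agree within about 1 mm on how far the fin moved.
- The two end positions of the finger were off-centre from my box estimate by about 2 mm. I put this down to camera calibration and finger width.
- The pulley, print box, pin, handle and gearbox looked unmoved in the last top view. The arm never went near the red key.

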